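# Touch off on the tool setter, then on the work

## Robot

A 6-joint arm with a two-finger parallel gripper is mounted at the origin on a cart in front of the work surface, level with it; the furniture and walls round the work are solid. World frame = base frame: x ahead of the robot, y to its left, z up, the work surface at z = 0. Lengths are in m, angles in rad, forces in N, time in s.
With the tool pointing down it reaches from about 0.375 to 0.925 m from the base axis. Payload 5.7 kg.
Tool frame: the origin (TCP) lies at the very end of the fingers, on their centre line; the grasp point (between the pads) lies 19 mm behind it (hold_point_z is the distance from the TCP to the grasp point, in m); z points along the fingers, y is the line along which they close (so a half turn about z gives the same grasp; the last joint's range is limited). The gripper opens to 88 mm and grips with 3 to 60 N. Pads are 20 mm wide; open, the fingers measure 115 mm over their backs; the gripper's body (75 mm by 178 mm) begins 61 mm behind the grasp point.
Start: joints at [-1.358, 0.359, 1.51, -0, 1.272, -0.115], TCP at [0.193, -0.568, 0.193] pointing down, gripper open.
Joint ranges: [-2.97, 2.97], [-1.01, 2.36], [0.21, 2.38], [-0.96, 4.11], [0.2, 2.71], [-2.98, 2.98]. Speed limits (rad/s): [2.39, 2.39, 3.14, 3.14, 3.14, 3.14].

## Interface

Orientations are given as [roll, pitch, yaw] about the fixed x, y, z axes, in that order (R = Rz(yaw) Ry(pitch) Rx(roll)).
In Python, from rig import observe, camera, calibration, sign_off, hold_point_z gives the robot as it stands. The module is installed in compiled form; this text tells all that it offers.
- The arm moves only by the tool apply_moves, never from a script. Its argument "moves" is a list of rows, each a list of 5 numbers: the opening, from -1 (shut) to 1 (fully open), so that 0 is half open, then the shift along the tool's x, y, z each as a share of 0.1 m, from -1 to 1, then the turn about the tool's z as a share of pi/4 rad, from -1 to 1. A call has 1 to 20 rows; each row is the pose to reach, as a shift and turn from the pose commanded when the call began, along the tool's axes at that moment; what a row does not reach only later rows make up. A row lasts 1/8 s, in which the tool goes at most 62.5 mm and 10.7 degrees, less where a joint would pass 70% of its speed; a pose out of reach is approached as far as the arm can. A call with a number of a shift or a turn outside -1 to 1 is refused whole. A call with a gripper value outside its range is refused whole. The fingers move at their own pace and stop on an object; "grip_force" is the grip in N (left out, the last holds). Time passes only in rows, so rows that repeat a pose let the fingers close. It gives the time, the measured TCP pose, the force, the opening and the grip force at its end, in the units of the state.
- observe(): the state, without advancing time (a new reading comes with each control period).
- camera(name): name is "side" or "top"; returns the picture (420x560x3 uint8, red, green, blue); there is no depth.
- calibration(name): a dict with "fx", "fy", "cx", "cy" (pixels), "R" (3x3) and "t" (3): a world point X has camera coordinates R X + t. Camera axes: x right, y down, z forward; pixel columns grow to the right and rows downward; lengths in m; the calibration is good to about 2 mm. A picture is of the moment at which its call begins. calibration takes no time and is no camera call.
- sign_off(): hands the job in; it is judged then, once.
The state is a dict: "time_s": time; "joint_pos": joint angles; "joint_vel": joint speeds; "effort": joint torques, N m; "ee_pos": TCP position; "tcp_rot": TCP orientation; "ft_force": force on the tool from outside, world axes, zero at the start; "wrist_torque": the same for the moment, N m; "finger_gap": finger opening in m; "gripper_force": force on a finger pad.
Only numpy, scipy, OpenCV 4.12 (cv2) and the standard library are available. Lean on these libraries where they do the work, as an engineer would, in place of code of your own. Each camera call takes 0.05 s, during which the arm holds its last target. There are 200 camera calls.

## Task

Touch off for the next weld: with the fingertips, lightly press the flat round anvil of the tool setter so that it sinks a few millimetres but does not bottom out, and let it spring back up. Then lightly touch the short, wide steel box-section offcut that lies in one row with the aluminium bar and the four-hole flange (not the one at the back by the tool chest) near the middle of its top face and withdraw well clear above it. Do not lift or shift the offcut, and leave the setter with the pointed tip, the aluminium bar, the four-hole flange and the small ceramic cup alone.

Things in the scene. Friction and masses are not known exactly. Their poses are not given: they have to be found in the camera images.
- flat_top (a point): Centre of the upper face of the flat anvil: a bright steel disc 40 mm in diameter and 9 mm thick, on the sprung plunger of the tool setter to be pressed. The setter is a dark round foot 58 mm in diameter (52 mm above 14 mm height), 36 mm high, with two bright bands, fixed to the bench; the disc's face stands 60 mm above the bench at rest, with a 15 mm gap below the disc. The point goes down with the plunger.
- flat_anvil (a joint): How far the flat anvil is pressed down, in m: 0 at rest, hard stop at 0.012. Its spring takes about 2 N to start moving and 0.7 N more per mm (5.6 N at 5 mm, 10 N at 11 mm), and returns it by itself. A press of 4 to 7 mm is right.
- point_tip (a point): Tip of the pointed anvil (a steel cone 20 mm across the base, 20 mm high, tip 71 mm above the bench) on the other tool setter, whose foot is the same as the first one's, also fixed to the bench. Leave alone.
- point_anvil (a joint): How far the pointed anvil is pressed down, in m: 0 at rest, to be left at 0. Same spring as the flat one.
- offcut: Short, wide offcut of mottled grey steel box section lying on the bench in a row with the bar and the flange (the three swap places; a similar piece at the back of the bench by the red tool chest belongs to the room), loose, about 1 kg: 125 mm long (its x axis), 75 mm wide (y), 70 mm high, walls 3 to 4 mm, open at both ends. Origin at the centre of its underside.
- offcut_top (a point): Centre of the offcut's top face, 70 mm above the bench: the place to touch. It is rigid: creep onto it at 10 to 15 mm/s and stop at the first few newtons; more than 40 N is not a light touch.
- bar: Solid aluminium bar, pale, 140 x 25 x 25 mm (long axis x), lying loose; origin at the centre of its underside. Leave alone.
- flange: Pale metal ring flange with four bolt holes, 112 mm in diameter, 8 mm thick, lying loose; origin at the centre of its underside. Leave alone.
- gas_cup: Small pinkish ceramic torch cup, 18 mm in diameter, 42 mm high, standing loose between the setters; origin at the centre of its underside. It tips easily. Leave alone.
Things that resemble listed ones, but are neither listed nor needed, are in the scene too. What is shaped like the part that bears flat_top but blue is not meant.

How it is judged:
On the way, in this order (a step that is already met when the one before it is completed fails the run):
1. the fingertips press the flat anvil down by more than 2 mm (value of joint flat_anvil above 0.002 m and contact force between the fingers and flat_anvil above 0.5 N and horizontal distance between the grasp point and flat_top below 0.03 m), for 0.1 s.
2. the flat anvil is let go and is back up (value of joint flat_anvil below 0.001 m and contact force between the fingers and flat_anvil below 0.1 N), for 0.1 s.
3. the fingertips touch the offcut's top face near its middle (within 40 mm along and 28 mm across) (contact force between the fingers and offcut above 0.5 N and x of the grasp point in the frame of offcut between -0.04 and 0.04 m and y of the grasp point in the frame of offcut between -0.028 and 0.028 m and z of the grasp point in the frame of offcut above 0.076 m), for 0.05 s.
At the end, for the whole second after the job is handed in: Both anvils are up (within 1 mm), the offcut lies flat within 12 mm of where it was and at rest, the bar, flange and ceramic cup are upright within 10 mm of where they were, and the hand is at least 60 mm above the offcut's top face (value of joint each of flat_anvil, point_anvil below 0.001 m and distance of offcut from where it was at the start of the episode below 0.012 m and height (world z) of offcut below 0.004 m and angle between offcut's own z axis and vertical below 0.05 rad and linear speed of offcut below 0.01 m/s and z of the grasp point in the frame of offcut above 0.13 m and distance of each of bar, flange, gas_cup from where it was at the start of the episode below 0.01 m and angle between each of bar, flange, gas_cup's own z axis and vertical below 0.1 rad); the robot touches nothing.
It fails at once if the flat anvil is pressed to its stop (more than 11 mm) (value of joint flat_anvil above 0.011 m).
It fails at once if the pointed setter is pressed or leaned on (value of joint point_anvil above 0.0015 m or contact force between any of the fingers, the arm and point_setter above 2 N).
It fails at once if the offcut is touched with more than 40 N (contact force between the fingers and offcut above 40 N).
It fails at once if the offcut is lifted, tipped or shifted by more than 12 mm (height (world z) of offcut above 0.006 m or distance of offcut from where it was at the start of the episode above 0.012 m or angle between offcut's own z axis and vertical above 0.08 rad).
It fails at once if the bar, the flange or the ceramic cup is pressed with more than 2 N, moved by more than 10 mm or tipped (contact force between the fingers and bar above 2 N or contact force between the fingers and flange above 2 N or contact force between the fingers and gas_cup above 2 N or distance of any of bar, flange, gas_cup from where it was at the start of the episode above 0.01 m or angle between any of bar, flange, gas_cup's own z axis and vertical above 0.15 rad).
It also fails if it takes over 48 s, if anything falls off the work surface, if the arm or the gripper's body presses on something with over 40 N, if the wrist force passes 120 N, or if a joint passes its speed limit or range.

## Working session

There is one attempt and no reset: what is moved stays moved. The work goes in short steps, Python scripts to look and compute and a tool call to move; the robot and the scene stay as the last step left them, time stands still between calls to the robot, and variables do not carry over. Pictures are saved under pics/ and viewed, at most 10 in all, crops included, and the job is handed in when it is done.

Besides the shell and the picture viewer there is one more tool, called after ">>>" as a command line: name --pt "numbers of a row" for each row, then --argument value for the rest. apply_moves: Moves the arm, as the interface text tells. Shift numbers are shares of 0.1 m and turn numbers shares of pi/4 rad, none past 1 either way. Its arguments: {"type":"object","properties":{"moves":{"type":"array"},"grip_force":{"type":"number"}},"required":["moves"]}

```bash
mkdir -p pics; cat > h.py <<'E'
import numpy as np,cv2
from rig import *
def ray(n,u,v,z):
    c=calibration(n);R=np.array(c["R"]);t=np.array(c["t"])
    d=R.T@np.array([(u-c["cx"])/c["fx"],(v-c["cy"])/c["fy"],1]);o=-R.T@t
    return o+d*(z-o[2])/d[2]
def proj(n,X):
    c=calibration(n);p=np.array(c["R"])@np.array(X)+np.array(c["t"])
    return c["fx"]*p[0]/p[2]+c["cx"],c["fy"]*p[1]/p[2]+c["cy"]
E
python3 - <<'E'
from h import *
for n in("top","side"):
    cv2.imwrite(f"pics/{n}0.png",cv2.cvtColor(camera(n),cv2.COLOR_RGB2BGR))
    c=calibration(n);print(n,-np.array(c["R"]).T@c["t"],c["fx"])
s=observe();print(s["ee_pos"],s["tcp_rot"],s["ft_force"],s["finger_gap"],hold_point_z)
E
```

```text
top [0.38104016 0.0100024  1.04064513] 519.1202607076473
side [ 0.43852472 -0.79094947  0.45014303] 477.6776787615389
[ 0.1930264  -0.56741115  0.19189828] [-3.13996759e+00 -1.96069076e-04  3.27786572e-01] [ 0.49617677  0.42944188 -0.64674153] 0.08781185214451166 0.0187
```

View pics/top0.png

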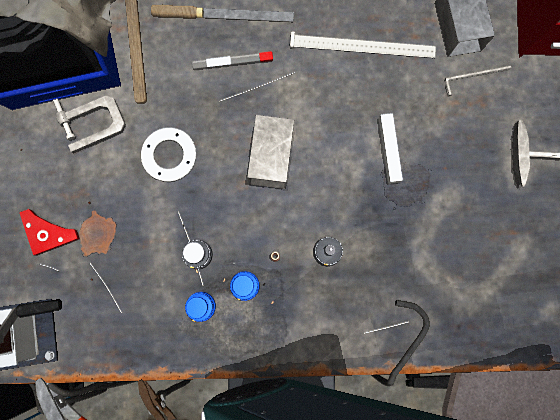

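View pics/side0.png

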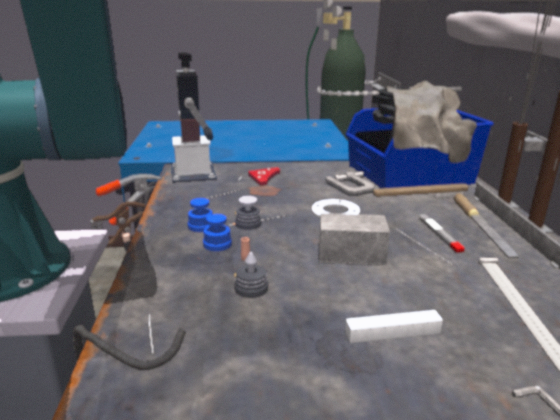

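The top view shows these candidates:
- **Flat anvil:** bright steel disc at (195,253). Blue lookalikes are at (245,286) and (200,306), and the pointed setter is at (328,251).
- **Offcut:** box section at (271,150), in a row with the flange (168,153) and the bar (391,147). A similar piece sits by the chest at (463,25).
- **Cup:** (275,256).

I choose (195,253) and (271,150). The side view agrees: steel disc at (248,203), offcut at (353,237).

```bash
python3 - <<'E'
from h import *
im=cv2.imread("pics/top0.png");g=cv2.cvtColor(im,cv2.COLOR_BGR2GRAY);hsv=cv2.cvtColor(im,cv2.COLOR_BGR2HSV)
def blob(x0,x1,y0,y1,th):
    m=np.zeros_like(g);m[y0:y1,x0:x1]=((g>th)&(hsv[...,1]<60))[y0:y1,x0:x1]*255
    m=cv2.morphologyEx(m,cv2.MORPH_OPEN,np.ones((5,5)))
    m=cv2.morphologyEx(m,cv2.MORPH_CLOSE,np.ones((5,5)))
    c=max(cv2.findContours(m,0,2)[0],key=cv2.contourArea);return c
d=blob(175,220,232,272,170);(u,v),r=cv2.minEnclosingCircle(d);print("disc",u,v,r,ray("top",u,v,.06),"r m",r*.98/519)
o=blob(235,305,105,195,115);R=cv2.minAreaRect(o);b=cv2.boxPoints(R)
P=np.array([ray("top",*p,.07) for p in b]);print("off",R,P.round(4).tolist(),P.mean(0))
print([np.linalg.norm(P[i]-P[i-1]).round(4) for i in range(4)])
print("side proj",proj("side",ray("top",u,v,.06)),proj("side",P.mean(0)))
print("cup",ray("top",275,256,.042),"tip",ray("top",329,249,.071))
cv2.drawContours(im,[d,b.astype(int)],-1,(0,0,255),1)
A=cv2.resize(im[95:320,150:350],None,fx=2.6,fy=2.6)
cv2.imwrite("pics/crop.png",A)
s=cv2.imread("pics/side0.png")
for p in [ray("top",u,v,.06),*P]: cv2.circle(s,tuple(int(round(q)) for q in proj("side",p)),1,(0,0,255),-1)
cv2.imwrite("pics/crop2.png",cv2.resize(s[180:310,180:400],None,fx=3,fy=3))
E
```

```text
disc 192.92794799804688 252.155029296875 10.466248512268066 [0.45023775 0.16539914 0.06      ] r m 0.019762858462471493
off ((274.0, 143.0), (76.0, 60.0), 90.0) [[0.7333, 0.0645, 0.07], [0.7309, -0.0521, 0.07], [0.5803, -0.0476, 0.07], [0.5828, 0.0666, 0.07]] [0.65682257 0.00784464 0.07      ]
[np.float64(0.1505), np.float64(0.1167), np.float64(0.1507), np.float64(0.1143)]
side proj (np.float64(247.37388226367912), np.float64(198.66415685955204)) (np.float64(358.92846572427874), np.float64(222.99405137666923))
cup [0.44051295 0.01079206 0.042     ] tip [ 0.4495384  -0.09047711  0.071     ]
```

View pics/crop.png

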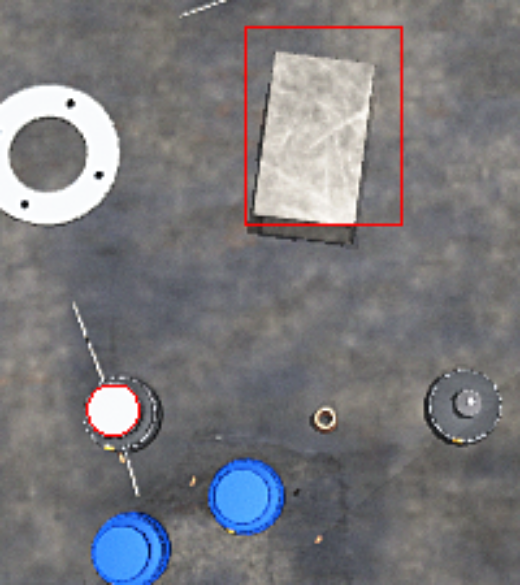

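View pics/crop2.png

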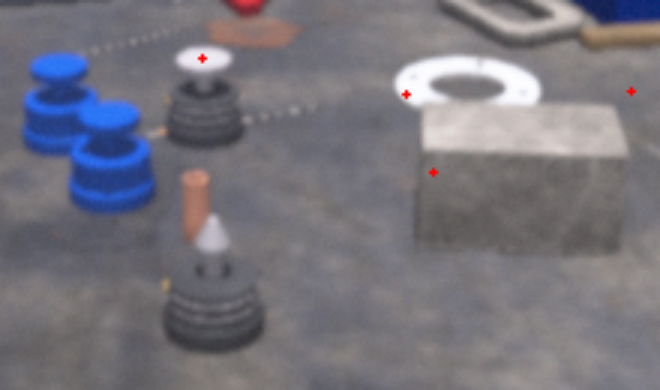

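The crop confirms the steel disc: 39.5 mm across, and its side projection lands on the disc. The offcut mask leaked, so I take its corners from the crop instead: (274,52), (374,65), (356,223), (254,214).

>>> apply_moves --pt "-1 0.5 -0.5 0 0.2" --pt "-1 1 -1 0 0.418" --pt "-1 1 -1 0 0.418" --pt "-1 1 -1 0 0.418"

```text
time_s: 0.6
ee_pos: [0.256, -0.4408, 0.1928]
tcp_rot: [3.141, 0.0, 0.003]
ft_force: [-0.1, -0.3, 0.7]
finger_gap: 0.0514
gripper_force: 0.0
```

```bash
python3 - <<'E'
from h import *
P=np.array([ray("top",150+a/2.6,95+b/2.6,.07) for a,b in[(274,52),(374,65),(356,223),(254,214)]])
print(P.round(4),P.mean(0),[np.linalg.norm(P[i]-P[i-1]).round(4) for i in range(4)])
s=observe();print(s["ee_pos"],s["tcp_rot"],s["ft_force"],s["finger_gap"])
E
```

```text
[[ 0.7127  0.0427  0.07  ]
 [ 0.7011 -0.0316  0.07  ]
 [ 0.5815 -0.0151  0.07  ]
 [ 0.5898  0.0595  0.07  ]] [0.64625966 0.0138925  0.07      ] [np.float64(0.124), np.float64(0.0752), np.float64(0.1208), np.float64(0.0751)]
[ 0.25595499 -0.44076785  0.19276226] [3.14119094e+00 2.04981180e-04 2.95380141e-03] [-0.05326818 -0.25551921  0.66321624] 0.05138504756429677
```

Offcut top centre is (0.646, 0.014), and its dimensions match. Flat disc is at (0.450, 0.165).

>>> apply_moves --pt "-1 0.5 -0.5 0 0" --pt "-1 1 -1 0 0" --pt "-1 1 -1 0 0" --pt "-1 1 -1 0 0"

```text
time_s: 1.1
ee_pos: [0.3561, -0.3423, 0.1927]
tcp_rot: [3.141, 0.0, 0.002]
ft_force: [0.7, -0.2, 0.0]
finger_gap: 0.0113
gripper_force: 0.0
```

>>> apply_moves --pt "-1 0.5 -0.5 0 0" --pt "-1 0.94 -1 0 0" --pt "-1 0.94 -1 0 0" --pt "-1 0.94 -1 0 0"

```text
time_s: 1.6
ee_pos: [0.4495, -0.2427, 0.1925]
tcp_rot: [3.141, 0.001, 0.0]
ft_force: [-0.8, -0.1, -0.5]
finger_gap: 0.0007
gripper_force: 0.0
```

>>> apply_moves --pt "-1 0 -0.5 0 0" --pt "-1 0 -1 0 0" --pt "-1 0 -1 0 0"

```text
time_s: 1.98
ee_pos: [0.4482, -0.1408, 0.1925]
tcp_rot: [-3.141, 0.001, 0.001]
ft_force: [0.3, -0.1, 0.6]
finger_gap: 0.0005
gripper_force: 0.0
```

>>> apply_moves --pt "-1 0 -0.5 0 0" --pt "-1 0 -1 0 0" --pt "-1 0 -1 0 0"

```text
time_s: 2.35
ee_pos: [0.4496, -0.0413, 0.1927]
tcp_rot: [3.141, 0.0, 0.001]
ft_force: [-0.1, -0.7, -0.7]
finger_gap: 0.0006
gripper_force: 0.0
```

>>> apply_moves --pt "-1 0 -0.5 0 0" --pt "-1 0 -1 0 0" --pt "-1 0 -1 0 0"

```text
time_s: 2.72
ee_pos: [0.4506, 0.0585, 0.1928]
tcp_rot: [3.141, -0.001, 0.002]
ft_force: [-0.0, -0.8, 0.3]
finger_gap: 0.0006
gripper_force: 0.0
```

>>> apply_moves --pt "-1 0 -0.5 0 0" --pt "-1 0 -1 0 0" --pt "-1 0 -1 0 0" --pt "-1 0 -1 0 0" --pt "-1 0 -1 0 0"

```text
time_s: 3.35
ee_pos: [0.4504, 0.1566, 0.1926]
tcp_rot: [3.141, 0.0, -0.003]
ft_force: [-0.6, 0.4, 0.4]
finger_gap: 0.0005
gripper_force: 0.0
```

>>> apply_moves --pt "-1 0 -0.08 0.3 0" --pt "-1 0 -0.08 0.7 0" --pt "-1 0 -0.08 1 0" --pt "-1 0 -0.08 1 0"

```text
time_s: 3.85
ee_pos: [0.4482, 0.165, 0.0911]
tcp_rot: [3.14, 0.005, -0.002]
ft_force: [0.7, 0.3, -0.1]
finger_gap: 0.0006
gripper_force: 0.0
```

>>> apply_moves --pt "-1 0 0 0.08 0" --pt "-1 0 0 0.15 0" --pt "-1 0 0 0.22 0" --pt "-1 0 0 0.26 0" --pt "-1 0 0 0.26 0"

```text
time_s: 4.47
ee_pos: [0.4497, 0.1668, 0.0665]
tcp_rot: [3.142, 0.001, -0.0]
ft_force: [1.0, -0.6, 0.5]
finger_gap: 0.0006
gripper_force: 0.0
```

>>> apply_moves --pt "-1 0 0 0.015 0" --pt "-1 0 0 0.03 0" --pt "-1 0 0 0.045 0" --pt "-1 0 0 0.06 0" --pt "-1 0 0 0.06 0"

```text
time_s: 5.1
ee_pos: [0.4498, 0.1667, 0.0606]
tcp_rot: [-3.142, 0.0, -0.0]
ft_force: [-0.2, 0.3, -0.9]
finger_gap: 0.0006
gripper_force: 0.0
```

Just above the disc. Target is 5 mm of press, about 5.6 N.

>>> apply_moves --pt "-1 0 0 0.01 0" --pt "-1 0 0 0.02 0" --pt "-1 0 0 0.03 0" --pt "-1 0 0 0.03 0"

```text
time_s: 5.6
ee_pos: [0.4498, 0.1668, 0.0576]
tcp_rot: [-3.142, 0.0, -0.0]
ft_force: [-0.2, 0.1, 0.7]
finger_gap: 0.0002
gripper_force: 0.0
```

>>> apply_moves --pt "-1 0 0 0.01 0" --pt "-1 0 0 0.02 0" --pt "-1 0 0 0.02 0"

```text
time_s: 5.98
ee_pos: [0.4499, 0.1667, 0.0556]
tcp_rot: [-3.142, 0.0, -0.0]
ft_force: [-0.0, -0.2, 0.4]
finger_gap: 0.0006
gripper_force: 0.0
```

No force at 55.6 mm, where about 5 N was expected, so I'll look before going lower.

```bash
python3 - <<'E'
from h import *
s=camera("side");t=camera("top")
A=cv2.resize(s[140:260,180:320],None,fx=3.5,fy=3.5,interpolation=2);B=cv2.resize(t[190:310,130:270],None,fx=2.2,fy=2.2)
C=np.zeros((A.shape[0],A.shape[1]+B.shape[1],3),np.uint8);C[:,:A.shape[1]]=A;C[:B.shape[0],A.shape[1]:]=B
cv2.imwrite("pics/c1.png",cv2.cvtColor(C,cv2.COLOR_RGB2BGR))
o=observe();p=o["ee_pos"];print(p,o["ft_force"],proj("side",p),proj("top",p),proj("side",[.45,.166,.06]))
E
```

```text
[0.44990903 0.16675967 0.05568713] [0.12156474 0.72721296 0.45569489] (np.float64(247.24488064612683), np.float64(200.2773071932868)) (np.float64(192.57025236140078), np.float64(252.4973520157916)) (np.float64(247.25802429641146), np.float64(198.56135981280184))
```

View pics/c1.png

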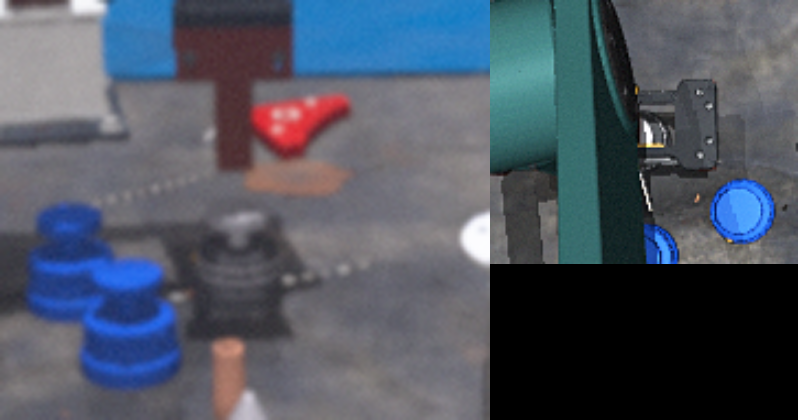

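The picture puts the finger end at crop (234,168), which is side pixel (247,188). The reported TCP projects to (247,200). The tip looks clear above the disc, so I compare before and after closely.

```bash
python3 - <<'E'
from h import *
a=cv2.imread("pics/side0.png");b=cv2.cvtColor(camera("side"),cv2.COLOR_RGB2BGR)
A,B=[cv2.resize(np.clip(x[170:240,215:280].astype(float)*g,0,255).astype(np.uint8),None,fx=6,fy=6,interpolation=cv2.INTER_NEAREST) for x,g in((a,1),(b,1.8))]
cv2.imwrite("pics/c2.png",np.hstack([A,B]))
for z in(.0557,.07,.08,.09):print(z,proj("side",[.45,.1667,z]))
o=observe();print(o["joint_pos"],o["effort"])
E
```

```text
0.0557 (np.float64(247.28745583345238), np.float64(200.28138777546292))
0.07 (np.float64(247.168258859439), np.float64(194.1298682397796))
0.08 (np.float64(247.08409421019746), np.float64(189.78629753835466))
0.09 (np.float64(246.9992536100848), np.float64(185.40784235245673))
[2.10746043e-01 3.70378762e-01 1.91585772e+00 1.29634188e-04
 8.55299750e-01 1.78197864e+00] [-1.72332246e-03 -4.32609880e+01 -1.81021804e+01 -5.72291792e-04
 -7.27649778e-02 -2.93463677e-05]
```

View pics/c2.png

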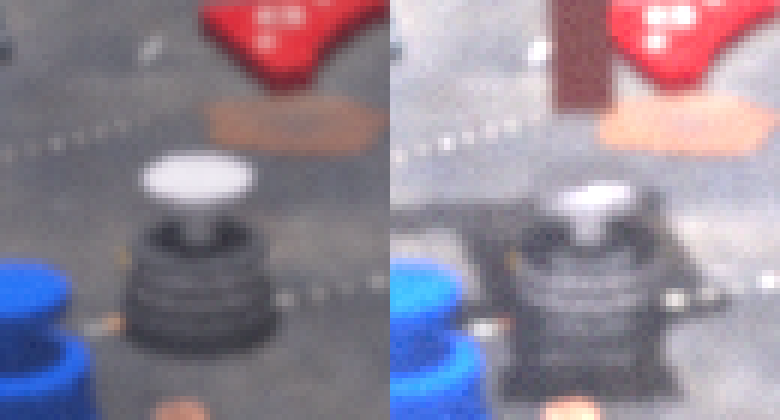

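The disc is still at rest and the tip is about 26 mm higher than the TCP reading implies. Its width matches the expected depth. I suspect the closed fingers retract, so I'll rise and compare the tip row closed and open.

>>> apply_moves --pt "-1 0 0 -0.4 0" --pt "-1 0 0 -0.8 0" --pt "-1 0 0 -0.8 0" --pt "-1 0 0 -0.8 0"

```text
time_s: 6.62
ee_pos: [0.4495, 0.1667, 0.1353]
tcp_rot: [-3.142, 0.0, -0.001]
ft_force: [-0.6, -0.4, -0.6]
finger_gap: 0.0003
gripper_force: 0.0
```

```bash
cat >> h.py <<'E'
def snap(f):
    b=cv2.cvtColor(camera("side"),cv2.COLOR_RGB2BGR);cv2.imwrite(f,b);o=observe();print(o["ee_pos"],o["finger_gap"],proj("side",o["ee_pos"]));return b
E
python3 -c "
from h import *
snap('pics/closed.png')"
```

```text
[0.44894041 0.16656822 0.13471453] 0.0001296604380899201 (np.float64(246.10557367919307), np.float64(165.41972258717757))
```

>>> apply_moves --pt "0 0 0 0 0" --pt "0 0 0 0 0" --pt "0 0 0 0 0" --pt "0 0 0 0 0" --pt "0 0 0 0 0" --pt "0 0 0 0 0"

```text
time_s: 7.42
ee_pos: [0.45, 0.1668, 0.1357]
tcp_rot: [-3.141, -0.0, -0.001]
ft_force: [1.2, 0.0, 0.2]
finger_gap: 0.0438
gripper_force: 0.0
```

```bash
python3 -c "
from h import *
b=snap('pics/open.png');a=cv2.imread('pics/closed.png')
cv2.imwrite('pics/c3.png',np.hstack([cv2.resize(x[80:220,190:310],None,fx=3.3,fy=3.3) for x in(a,b)]))"
```

```text
[0.44996713 0.16677297 0.13572871] 0.04439639581020453 (np.float64(246.58608310496072), np.float64(164.91861034112375))
```

View pics/c3.png

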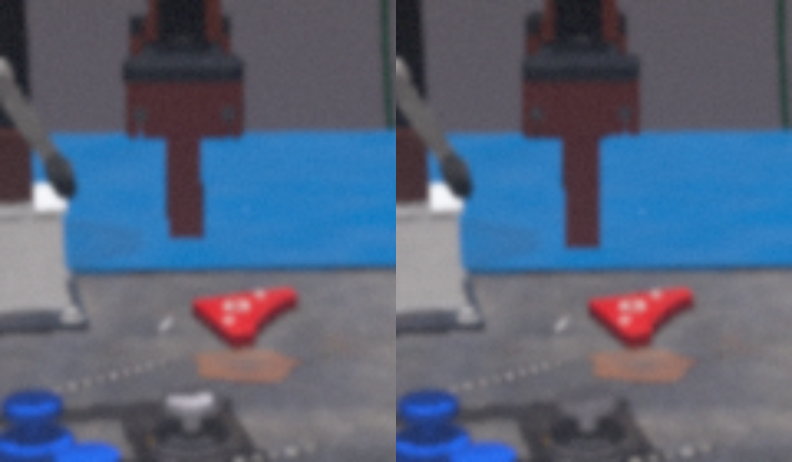

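The offset is the same open and closed, so the fingers don't retract. The hand's z travel gives the right depth scale, so the tip sits about 27 mm above the reported z. I'll close and creep down on force, checking the tip against the disc in the image.

>>> apply_moves --pt "-1 0 0 0.4 0" --pt "-1 0 0 0.6 0" --pt "-1 0 0 0.8 0" --pt "-1 0 0 0.82 0" --pt "-1 0 0 0.84 0" --pt "-1 0 0 0.86 0" --pt "-1 0 0 0.88 0" --pt "-1 0 0 0.9 0" --pt "-1 0 0 0.9 0"

```text
time_s: 8.6
ee_pos: [0.4499, 0.1667, 0.0457]
tcp_rot: [-3.142, 0.0, -0.0]
ft_force: [0.1, 0.4, 0.2]
finger_gap: 0.001
gripper_force: 0.0
```

>>> apply_moves --pt "-1 0 0 0.015 0" --pt "-1 0 0 0.03 0" --pt "-1 0 0 0.03 0"

```text
time_s: 8.98
ee_pos: [0.4498, 0.1667, 0.0425]
tcp_rot: [-3.142, 0.0, -0.0]
ft_force: [-0.6, -0.6, -0.5]
finger_gap: 0.0003
gripper_force: 0.0
```

```bash
cat >> h.py <<'E'
def tip():
    b=cv2.cvtColor(camera("side"),cv2.COLOR_RGB2BGR).astype(int)
    col=b[150:230,243:252].mean(1);m=(col[:,2]<95)&(col[:,2]-col[:,0]>12)
    print("finger rows",150+np.where(m)[0]); o=observe();print(o["ee_pos"],o["ft_force"]);return b
E
python3 -c "
from h import *
tip()"
```

```text
finger rows [155 156 157 158 159 160 161 162 163 164 165 166 167 168 169 170 171 172
 173 174 175 176 177 178 179 180 181 182 183 184 185 186 187 188 189 190
 191 192 193]
[0.44985646 0.16674421 0.04259898] [ 1.15628438  0.05896166 -0.22791791]
```

>>> apply_moves --pt "-1 0 0 0.015 0" --pt "-1 0 0 0.03 0" --pt "-1 0 0 0.045 0" --pt "-1 0 0 0.06 0" --pt "-1 0 0 0.075 0" --pt "-1 0 0 0.075 0"

```text
time_s: 9.78
ee_pos: [0.4498, 0.1668, 0.0351]
tcp_rot: [-3.142, 0.0, -0.0]
ft_force: [-0.3, -0.5, 0.2]
finger_gap: -0.0001
gripper_force: 0.0
```

>>> apply_moves --pt "-1 0 0 0.01 0" --pt "-1 0 0 0.02 0" --pt "-1 0 0 0.02 0"

```text
time_s: 10.15
ee_pos: [0.4499, 0.1667, 0.0331]
tcp_rot: [-3.142, 0.0, -0.001]
ft_force: [0.2, -0.2, 0.6]
finger_gap: 0.0007
gripper_force: 0.0
```

```bash
python3 -c "
from h import *
tip()"
```

```text
finger rows [160 161 162 163 164 165 166 167 168 169 170 171 172 173 174 175 176 177
 178 179 180 181 182 183 184 185 186 187 188 189 190 191 192 193 194 195
 196 197]
[0.44989182 0.16675377 0.03315896] [-0.1047415  -0.52489492 -0.41700262]
```

Tip row is 197.5, with the disc centre at about 199, so contact should come within 2–5 mm.

>>> apply_moves --pt "-1 0 0 0.01 0" --pt "-1 0 0 0.02 0" --pt "-1 0 0 0.02 0"

```text
time_s: 10.58
ee_pos: [0.4498, 0.1667, 0.0311]
tcp_rot: [-3.142, 0.0, -0.001]
ft_force: [0.2, -0.3, -0.3]
finger_gap: 0.0006
gripper_force: 0.0
```

>>> apply_moves --pt "-1 0 0 0.01 0" --pt "-1 0 0 0.02 0" --pt "-1 0 0 0.02 0"

```text
time_s: 10.95
ee_pos: [0.45, 0.1668, 0.0293]
tcp_rot: [-3.141, -0.0, -0.001]
ft_force: [-0.3, -0.7, 1.5]
finger_gap: 0.0006
gripper_force: 1.3
```

Contact begins at reported z ≈ 0.0295, so the z reading is about 30 mm low. I'll press 2 mm at a time.

>>> apply_moves --pt "-1 0 0 0.01 0" --pt "-1 0 0 0.02 0" --pt "-1 0 0 0.02 0"

```text
time_s: 11.32
ee_pos: [0.45, 0.1668, 0.0272]
tcp_rot: [-3.141, -0.0, -0.0]
ft_force: [0.3, -0.2, 4.2]
finger_gap: 0.0005
gripper_force: 2.0
```

>>> apply_moves --pt "-1 0 0 0.01 0" --pt "-1 0 0 0.02 0" --pt "-1 0 0 0.02 0"

```text
time_s: 11.7
ee_pos: [0.45, 0.1668, 0.0252]
tcp_rot: [-3.141, -0.0, -0.0]
ft_force: [-0.9, -0.0, 4.6]
finger_gap: 0.0007
gripper_force: 2.7
```

>>> apply_moves --pt "-1 0 0 0.008 0" --pt "-1 0 0 0.008 0" --pt "-1 0 0 0.008 0"

```text
time_s: 12.08
ee_pos: [0.45, 0.1668, 0.0245]
tcp_rot: [-3.141, -0.0, -0.001]
ft_force: [-0.8, -0.2, 5.9]
finger_gap: 0.0002
gripper_force: 3.0
```

```bash
python3 -c "
from h import *
b=tip();cv2.imwrite('pics/press.png',b)"
```

```text
finger rows [164 165 166 167 168 169 170 171 172 173 174 175 176 177 178 179 180 181
 182 183 184 185 186 187 188 189 190 191 192 193 194 195 196 197 198 199
 200 201]
[0.45004087 0.1667993  0.02449405] [-1.25985158  0.31225321  6.44165146][ WARN:0@0.798] global loadsave.cpp:1063 imwrite_ Unsupported depth image for selected encoder is fallbacked to CV_8U.
```

6 N, about 5 mm of press: step 1 is done. Withdrawing straight up.

>>> apply_moves --pt "-1 0 0 -0.15 0" --pt "-1 0 0 -0.5 0" --pt "-1 0 0 -1 0" --pt "-1 0 0 -1 0" --pt "-1 0 0 -1 0"

```text
time_s: 12.75
ee_pos: [0.4494, 0.1666, 0.1237]
tcp_rot: [3.142, 0.001, -0.001]
ft_force: [0.6, 0.1, -0.0]
finger_gap: 0.0007
gripper_force: 0.0
```

>>> apply_moves --pt "-1 0.3 0.25 0 0" --pt "-1 0.7 0.5 0 0" --pt "-1 1 0.77 0 0" --pt "-1 1 0.77 0 0" --pt "-1 1 0.77 0 0"

```text
time_s: 13.38
ee_pos: [0.5478, 0.0899, 0.1226]
tcp_rot: [-3.141, 0.004, -0.001]
ft_force: [0.0, 0.2, -0.1]
finger_gap: 0.0002
gripper_force: 0.0
```

>>> apply_moves --pt "-1 0.3 0.25 0 0" --pt "-1 0.7 0.5 0 0" --pt "-1 0.96 0.76 0 0" --pt "-1 0.96 0.76 0 0" --pt "-1 0.96 0.76 0 0" --pt "-1 0.96 0.76 0 0"

```text
time_s: 14.12
ee_pos: [0.6442, 0.015, 0.1241]
tcp_rot: [-3.141, 0.002, 0.001]
ft_force: [0.2, 0.2, 0.2]
finger_gap: 0.0003
gripper_force: 0.0
```

```bash
python3 -c "
from h import *
b=snap('pics/off.png');a=cv2.imread('pics/side0.png')
print('disc diff',np.abs(b[190:212,235:262].astype(int)-a[190:212,235:262]).mean())
cv2.imwrite('pics/c4.png',cv2.resize(b[120:290,220:420],None,fx=3.5,fy=3.5))
print(proj('side',[.646,.014,.07]),proj('side',[.646,.014,.16]),observe()['ft_force'])"
```

```text
[0.64455382 0.01488485 0.12428209] 9.100398037802592e-05 (np.float64(353.7916945771261), np.float64(194.9261072851873))
disc diff 15.039281705948373
(np.float64(352.54467588400973), np.float64(221.7605317936116)) (np.float64(356.1279600152364), np.float64(176.79054470683337)) [-0.3082717  -0.64625173  0.39669016]
```

View pics/c4.png

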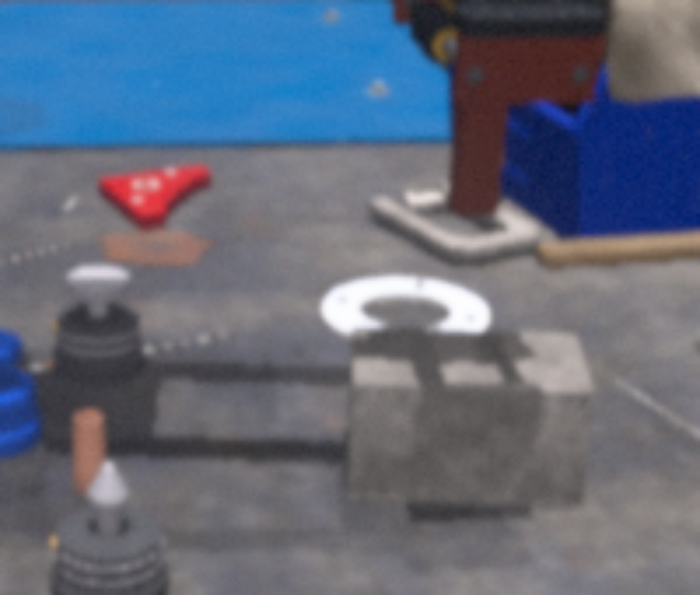

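The anvil is back up. The finger is over the offcut with its tip at side pixel (356,181), so true z ≈ 0.152 and the offset is about 28 mm. Contact should come at a reported z of about 0.04.

>>> apply_moves --pt "-1 0.01 0 0.25 0" --pt "-1 0.01 0 0.5 0" --pt "-1 0.01 0 0.65 0" --pt "-1 0.01 0 0.7 0" --pt "-1 0.01 0 0.7 0" --pt "-1 0.01 0 0.7 0"

```text
time_s: 14.92
ee_pos: [0.6476, 0.0136, 0.0553]
tcp_rot: [3.142, -0.002, -0.0]
ft_force: [-0.6, 0.1, -0.2]
finger_gap: 0.0002
gripper_force: 0.0
```

>>> apply_moves --pt "-1 0 0 0.012 0" --pt "-1 0 0 0.024 0" --pt "-1 0 0 0.036 0" --pt "-1 0 0 0.048 0" --pt "-1 0 0 0.06 0" --pt "-1 0 0 0.06 0"

```text
time_s: 15.68
ee_pos: [0.6467, 0.0137, 0.0482]
tcp_rot: [-3.141, 0.0, -0.0]
ft_force: [-0.1, -0.4, -0.1]
finger_gap: 0.0001
gripper_force: 0.0
```

>>> apply_moves --pt "-1 0 0 0.012 0" --pt "-1 0 0 0.024 0" --pt "-1 0 0 0.024 0"

```text
time_s: 16.05
ee_pos: [0.6468, 0.0137, 0.0458]
tcp_rot: [-3.141, 0.0, -0.0]
ft_force: [-0.6, -0.3, -0.6]
finger_gap: 0.0003
gripper_force: 0.0
```

>>> apply_moves --pt "-1 0 0 0.012 0" --pt "-1 0 0 0.024 0" --pt "-1 0 0 0.024 0"

```text
time_s: 16.42
ee_pos: [0.6467, 0.0137, 0.0434]
tcp_rot: [-3.142, 0.0, -0.0]
ft_force: [0.2, -0.7, 0.1]
finger_gap: 0.0005
gripper_force: 0.0
```

>>> apply_moves --pt "-1 0 0 0.012 0" --pt "-1 0 0 0.012 0"

```text
time_s: 16.68
ee_pos: [0.6468, 0.0137, 0.0423]
tcp_rot: [-3.141, 0.0, -0.0]
ft_force: [-0.7, 0.1, -0.1]
finger_gap: 0.0008
gripper_force: 0.0
```

>>> apply_moves --pt "-1 0 0 0.01 0" --pt "-1 0 0 0.01 0"

```text
time_s: 16.92
ee_pos: [0.6468, 0.0137, 0.0413]
tcp_rot: [-3.141, 0.0, -0.001]
ft_force: [0.4, -0.0, -0.0]
finger_gap: 0.0008
gripper_force: 0.0
```

>>> apply_moves --pt "-1 0 0 0.01 0" --pt "-1 0 0 0.01 0"

```text
time_s: 17.18
ee_pos: [0.647, 0.0137, 0.0404]
tcp_rot: [-3.142, -0.0, -0.001]
ft_force: [0.5, -0.2, 1.6]
finger_gap: 0.0005
gripper_force: 0.4
```

>>> apply_moves --pt "-1 0 0 0.005 0" --pt "-1 0 0 0.005 0"

```text
time_s: 17.42
ee_pos: [0.647, 0.0137, 0.0404]
tcp_rot: [-3.142, -0.0, -0.0]
ft_force: [-1.0, -0.2, 5.1]
finger_gap: 0.0008
gripper_force: 2.6
```

A clean 5 N contact on rigid steel. Now withdrawing to at least 60 mm above the top, with margin.

>>> apply_moves --pt "-1 0 0 -0.1 0" --pt "-1 0 0 -0.5 0" --pt "-1 0 0 -1 0" --pt "-1 0 0 -1 0"

```text
time_s: 17.92
ee_pos: [0.6506, 0.0134, 0.1449]
tcp_rot: [3.141, -0.009, -0.0]
ft_force: [0.4, 0.3, 0.1]
finger_gap: 0.0007
gripper_force: 0.0
```

>>> apply_moves --pt "-1 0 0 -0.3 0" --pt "-1 0 0 -0.6 0" --pt "-1 0 0 -0.6 0" --pt "-1 0 0 -0.6 0" --pt "-1 0 0 -0.6 0" --pt "-1 0 0 -0.6 0"

```text
time_s: 18.68
ee_pos: [0.6462, 0.0137, 0.1986]
tcp_rot: [-3.141, 0.002, -0.001]
ft_force: [-0.0, -0.9, -0.7]
finger_gap: 0.0004
gripper_force: 0.0
```

```bash
python3 -c "
from h import *
b=snap('pics/end.png');a=cv2.imread('pics/off.png')
d=lambda y0,y1,x0,x1:np.abs(b[y0:y1,x0:x1].astype(int)-a[y0:y1,x0:x1]).mean()
print('offcut front',d(232,262,320,388),'cup/point',d(235,295,232,270),'bar',d(310,340,345,442),'flange',d(198,214,312,345),'disc',d(190,212,235,262),observe()['ft_force'])
cv2.imwrite('pics/c5.png',b)"
```

```text
[0.64634655 0.0136842  0.19887305] 0.0004955781670856171 (np.float64(358.0038405269574), np.float64(156.2128987068936))
offcut front 2.0009803921568627 cup/point 3.954093567251462 bar 1.177205040091638 flange 1.2601010101010102 disc 5.000561167227834 [ 0.02667834 -0.01416938  0.20079721]
```

View pics/c5.png

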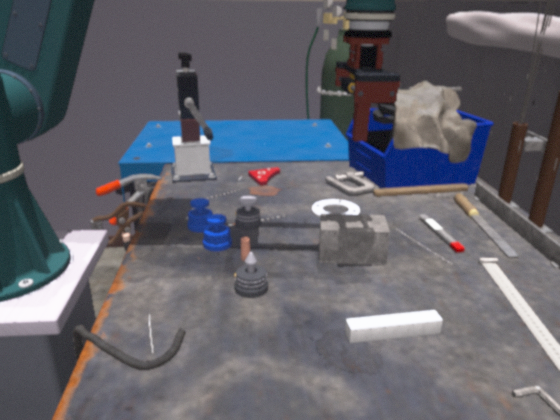

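Nothing has moved: the offcut at (353,237), bar, flange and cup are in place. The disc is up and the hand is well clear.

```bash
python3 -c "
from rig import *
print(sign_off())"
```

```text
the job is handed in; nothing more can be done
None
```

The job is handed in, verdict not shown: I pressed the flat anvil about 5 mm (6 N) and it sprang back, then touched the offcut near its middle at about 5 N and withdrew well clear; nothing else moved in the final picture, and the reported TCP height read about 30 mm too low, so I worked by force and camera.

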